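# Open the gum pot whose thread hand is unknown

## Robot

A 6-joint arm with a two-finger parallel gripper is mounted at the origin on the work surface. World frame = base frame: x ahead of the robot, y to its left, z up, the work surface at z = 0. Lengths are in mm, angles in degrees, forces in N, time in s.
With the tool pointing down it reaches from about 300 to 850 mm from the base axis. Payload 4.2 kg.
Tool frame: the origin (TCP) lies midway between the tips of the shut fingers; the grasp point (between the pads) lies 19 mm behind it; z points along the fingers, y is the line along which they close (so a half turn about z gives the same grasp; the last joint's range is limited). The gripper opens to 91 mm and grips with 3 to 60 N. Pads are 32 mm wide; open, the fingers measure 118 mm over their backs; the gripper's body (76 mm by 178 mm) begins 60 mm behind the grasp point.
Start: joints at [-68.182, 18.312, 89.639, -0, 72.044, -1.146], TCP at [224.344, -529.446, 213.976] pointing down, gripper open.
Joint ranges: [-177.97, 177.97], [-48.28, 115.42], [12.27, 149.76], [-77.06, 257.06], [2.81, 150.46], [-146.56, 146.56]. Speed limits (degrees/s): [147.25, 147.25, 180, 180, 180, 180].

## Interface

Orientations are given as [roll, pitch, yaw] about the fixed x, y, z axes, in that order (R = Rz(yaw) Ry(pitch) Rx(roll)).
In Python, from workcell import env gives the robot as it stands.
- The arm moves only by the shell command python3 -m jog 'ROWS' [FORCE]. ROWS is a JSON object of lists of equal length, an entry for each row: "jaw": the finger opening in mm, from 0 to 91.2; "slide": the shift along the tool's x, y, z in units of 30 mm (1.0 is 30 mm), a list of three; "spin": the turn about the tool's z in units of 8 degrees (1.0 is 8 degrees). In form: {"jaw": [jaw, ...], "slide": [[dx, dy, dz], ...], "spin": [spin, ...]}. A call has 1 to 10 rows; each row shifts and turns the commanded pose from where the row before left it, along the tool's axes as they then stand; what a row does not reach is not made up. A row lasts 1/10 s, in which the tool goes at most 50 mm and 8.59 degrees, less where a joint would pass 70% of its speed; a pose out of reach is approached as far as the arm can. A call is refused whole if a number of a shift passes 1 or a number of a turn 1, either way. A call with a gripper value outside its range is refused whole. The fingers move at their own pace and stop on an object; FORCE is the grip in N (left out, the last holds). Time passes only in rows, so rows that do not move let the fingers close. It gives the time, the measured TCP pose, the force, the opening and the grip force at its end, in the units of the state.
- env.state(): the state, without advancing time (a new reading comes with each control period).
- env.grab_frame(name): name is "scene" or "top"; returns the picture (480x640x3 uint8, red, green, blue); there is no depth.
- env.camera_model(name): a dict with "fx", "fy", "cx", "cy" (pixels), "camera_from_world" (4x4, takes a point from world to camera coordinates). Camera axes: x right, y up, looking along -z (the intrinsics and any distortion apply to the point x, -y, -z); pixel columns grow to the right and rows downward; lengths in mm; the calibration is good to about 2 mm. A picture is of the moment at which its call begins. camera_model takes no time and is no camera call.
- env.job_done(): hands the job in; it is judged then, once.
The state is a dict: "time_s": time; "qpos": joint angles; "qvel": joint speeds; "effort": joint torques, N m; "ee_pos": TCP position; "ee_rot": TCP orientation; "force": force on the tool from outside, world axes, zero at the start; "torque": the same for the moment, N m; "gripper_width": finger opening in mm; "gripper_force": force on a finger pad.
Only numpy, scipy, OpenCV 4.12 (cv2) and the standard library are available. Lean on these libraries where they do the work, as an engineer would, in place of code of your own. Each camera call takes 0.05 s, during which the arm holds its last target. There are 200 camera calls.

## Task

On the dark board stand two capped gum pots, one with a left-hand thread and one with a right-hand thread; you cannot see which. Open the pot that stands next to the little saucer: try its cap both ways until you find how it unscrews, turn it loose, then lift it straight up about 8 cm and finish while still holding it there, level above its pot. Leave the other pot's cap shut and do not disturb the things standing around the board.

Things in the scene. Friction and masses are not known exactly. Their poses are not given: they have to be found in the camera images.
- pot_1: Fixed white round gum pot, 72 mm diameter, body 68 mm high, 28 mm neck up to 92 mm (hidden under the cap). Origin: centre of its underside, on the board (18 mm above the bench); z up; its cap's bar lies along its x axis while tight. pot_1 and pot_2 look the same, stand 140 mm apart, either way round.
- pot_2: Same as pot_1. Exactly one of the two has a left-hand thread, the other an ordinary right-hand one; nothing to be seen tells which. Origin: centre of its underside.
- cap_1: Loose brass screw cap of pot_1, 130 to 250 g: round skirt 55 mm diameter, 27 mm high; on top one upright grip bar, 14 mm thick (y), 48 mm long (x), 27 to 57 mm above the origin; grip it across the 14 mm from above. Origin: centre of the skirt's underside, 70 mm above the pot's underside when seated; z up. Turns and seats as told under cap_2.
- cap_2: Cap of pot_2, same as cap_1. Both start tight at a hard stop (gives 0.15 rad at most when forced) and turn no further that way. Loosening (anticlockwise from above = right-hand, clockwise = left-hand) is easy, at constant height with 2.5 mm vertical play; after 0.8 rad it lifts straight off; at 2.0 rad it meets another stop, so turn 1.1 to 1.4 rad.
- saucer: Fixed small round white bowl, 60 mm diameter at the rim, 26 mm high, at one end of the board (either end), its centre 80 mm from the near pot and 220 mm from the other. Origin: centre of its underside, 18 mm above the bench.
- rest: Fixed square wooden block, 50 x 50 x 22 mm, at the other end of the board. Origin: centre of its underside.
- board: Fixed dark wooden board, 110 mm (x) x 400 mm (y) x 18 mm high, that carries the pots, saucer and block in a row along its y axis. Origin: centre of its underside.
- mould: Bystander: loose cigar mould, a grooved wooden block 90 (x) x 200 (y) x 44 mm, beyond the board. Origin: centre of its underside.
- bottle: Bystander: loose white bottle, 54 mm diameter, 120 mm high, to the robot's right. Origin: centre of its underside.
- cup: Bystander: loose small white cup, 64 mm diameter, 45 mm high, to the robot's left. Origin: centre of its underside.
Not all that is in view belongs to the job. Leave any blue or green look-alike of the cap_1 alone.

How it is judged (in metres and radians):
On the way:
1. the cap of the pot next to the saucer is turned loose by more than 0.6 rad while still seated on its pot (((horizontal distance between pot_1 and saucer below 0.14 m and angle between the x axis of cap_1 and the x axis of pot_1, either way round above 0.6 rad and z of cap_1 in the frame of pot_1 below 0.078 m and angle between cap_1's own z axis and vertical below 0.25 rad) or (horizontal distance between pot_2 and saucer below 0.14 m and angle between the x axis of cap_2 and the x axis of pot_2, either way round above 0.6 rad and z of cap_2 in the frame of pot_2 below 0.078 m and angle between cap_2's own z axis and vertical below 0.25 rad))), for 0.1 s.
At the end, for the whole second after the job is handed in: The cap of the pot next to the saucer is held by the fingers at least 50 mm above its seat, within 40 mm sideways of its pot's axis, tilted less than 0.25 rad, still, touching no part of its pot; the other cap is still seated (moved under 12 mm, turned under 0.3 rad) (((horizontal distance between pot_1 and saucer below 0.14 m and z of cap_1 in the frame of pot_1 above 0.12 m and horizontal distance between cap_1 and pot_1 below 0.04 m and angle between cap_1's own z axis and vertical below 0.25 rad and contact force between the fingers and cap_1 above 1 N and contact force between cap_1 and pot_1 below 0.1 N and linear speed of cap_1 below 0.03 m/s and distance of cap_2 from where it was at the start of the episode below 0.012 m and angle between the x axis of cap_2 and the x axis of pot_2, either way round below 0.3 rad) or (horizontal distance between pot_2 and saucer below 0.14 m and z of cap_2 in the frame of pot_2 above 0.12 m and horizontal distance between cap_2 and pot_2 below 0.04 m and angle between cap_2's own z axis and vertical below 0.25 rad and contact force between the fingers and cap_2 above 1 N and contact force between cap_2 and pot_2 below 0.1 N and linear speed of cap_2 below 0.03 m/s and distance of cap_1 from where it was at the start of the episode below 0.012 m and angle between the x axis of cap_1 and the x axis of pot_1, either way round below 0.3 rad))); the arm keeps its last pose, push and grip.
It fails at once if the other pot's cap is moved by 12 mm or turned by 0.3 rad ((horizontal distance between pot_1 and saucer below 0.14 m and (distance of cap_2 from where it was at the start of the episode above 0.012 m or angle between the x axis of cap_2 and the x axis of pot_2, either way round above 0.3 rad)) or (horizontal distance between pot_2 and saucer below 0.14 m and (distance of cap_1 from where it was at the start of the episode above 0.012 m or angle between the x axis of cap_1 and the x axis of pot_1, either way round above 0.3 rad))).
It fails at once if a bystander (mould, bottle, cup) is pushed more than 30 mm or tipped over (distance of any of mould, bottle, cup from where it was at the start of the episode above 0.03 m or angle between any of mould, bottle, cup's own z axis and vertical above 0.5 rad).
It also fails if it takes over 45 s, if anything falls off the work surface, if the arm or the gripper's body presses on something with over 40 N, if the wrist force passes 120 N, or if a joint passes its speed limit or range.

## Working session

There is one attempt and no reset: what is moved stays moved. The work goes in short steps, Python scripts to look and compute and a shell command to move; the robot and the scene stay as the last step left them, time stands still between calls to the robot, and variables do not carry over. Pictures are saved under pics/ and viewed, at most 10 in all, crops included, and the job is handed in when it is done.

```bash
mkdir -p pics; python3 - <<'E'
from workcell import env
import cv2
for n in("scene","top"):
    cv2.imwrite(f"pics/{n}0.png",env.grab_frame(n)[:,:,::-1])
    print(n,env.camera_model(n))
print(env.state())
E
```

```text
scene {'fx': 506.4087925790716, 'fy': 506.4087925790716, 'cx': 321.91169506281824, 'cy': 238.06045017079236, 'camera_from_world': array([[ 3.64043743e-01,  9.31378528e-01,  2.48802898e-03,
        -2.22269584e+02],
       [-5.14989138e-01,  1.99064229e-01,  8.33762329e-01,
         2.39449353e+02],
       [ 7.76053053e-01, -3.04807267e-01,  5.52117912e-01,
        -1.82483997e+03],
       [ 0.00000000e+00,  0.00000000e+00,  0.00000000e+00,
         1.00000000e+00]])}
top {'fx': 550.4698801005052, 'fy': 550.4698801005052, 'cx': 325.90993827771933, 'cy': 245.4015369764088, 'camera_from_world': array([[-2.60951660e-02, -9.99536256e-01,  1.56944354e-02,
        -4.28654312e+00],
       [ 9.97116754e-01, -2.49065199e-02,  7.16787527e-02,
        -5.64178492e+02],
       [-7.12546184e-02,  1.75196535e-02,  9.97304287e-01,
        -1.25225860e+03],
       [ 0.00000000e+00,  0.00000000e+00,  0.00000000e+00,
         1.00000000e+00]])}
{'time_s': 0.1, 'qpos': array([-6.81819418e+01,  1.83487343e+01,  8.96976148e+01,  3.22647922e-04,
        7.20412823e+01, -1.14431689e+00]), 'qvel': array([ 0.01340915, -0.11345008, -0.21984044,  0.07504356,  0.09167512,
       -0.07172163]), 'effort': array([ 3.28898486e-04, -4.13333344e+01, -2.32509971e+01,  7.28349318e-02,
        4.21501428e-02, -5.96538644e-05]), 'ee_pos': array([ 224.18375175, -529.04038103,  213.20895239]), 'ee_rot': array([-1.79912392e+02, -2.05677822e-03,  2.29622738e+01]), 'force': array([ 1.3665835 ,  0.59840093, -0.007543  ]), 'torque': array([ 0.01130657, -0.01299348,  0.03732942]), 'gripper_force': 0.0, 'gripper_width': 91.09390961565629}
```

View pics/scene0.png

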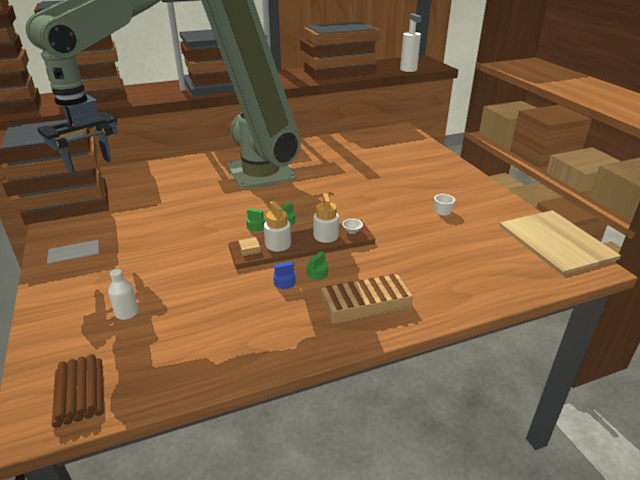

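View pics/top0.png

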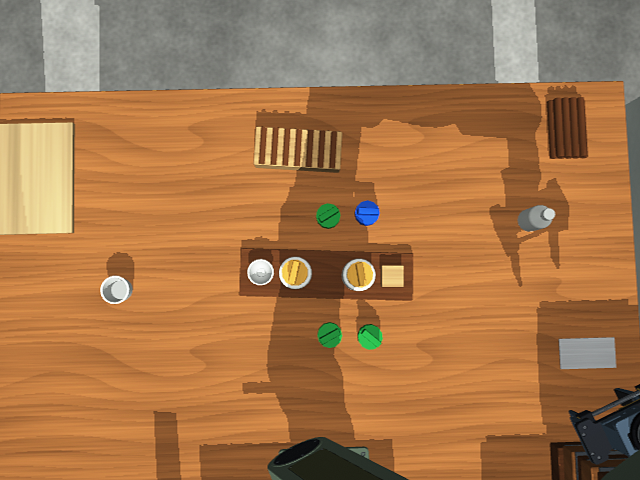

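The saucer is at top-view pixel (260,272), so the target pot is the one at (295,273). The other pot is at (359,274), with the block at (393,276). Next I'll measure the cap and its bar.

```bash
cat > h.py <<'E'
from workcell import env
import numpy as np
def ray(n,uv,z):
    m=env.camera_model(n);T=m["camera_from_world"];R=T[:3,:3];c=-R.T@T[:3,3]
    d=R.T@np.array([(uv[0]-m["cx"])/m["fx"],-(uv[1]-m["cy"])/m["fy"],-1])
    return c+d*(z-c[2])/d[2]
E
python3 - <<'E'
from h import *
import cv2
im=env.grab_frame("top")[:,:,::-1].copy()
sc=env.grab_frame("scene")[:,:,::-1].copy()
hsv=cv2.cvtColor(im,cv2.COLOR_BGR2HSV)
for (u,v) in((295,273),(359,274)):
    s=hsv[v-20:v+20,u-20:u+20]
    for nm,lo,z in(("all",(10,120,60),115),("bar",(10,120,225),145)):
        m=cv2.inRange(s,lo,(32,255,255))
        n,l,st,ce=cv2.connectedComponentsWithStats(m); k=1+st[1:,4].argmax()
        c=ce[k]+[u-20,v-20]; pts=np.argwhere(l==k)[:,::-1].astype(np.float32)
        r=cv2.minAreaRect(pts); print(nm,st[k],c,r,ray("top",c,z).round(1))
    # white pot body
    m=cv2.inRange(s,(0,0,120),(180,60,255)); (x,y),rr=cv2.minEnclosingCircle(np.argwhere(m)[:,::-1].astype(np.float32)); print("pot",x+u-20,y+v-20,rr,ray("top",(x+u-20,y+v-20),86).round(1))
print("saucer",ray("top",(260,272),40),"other",ray("top",(393,276),40))
a=cv2.resize(im[240:305,235:335],None,fx=7,fy=7,interpolation=2)[:450]
b=cv2.resize(sc[185:260,255:370],None,fx=6,fy=6,interpolation=2)
cv2.imwrite("pics/a1.png",a);cv2.imwrite("pics/b1.png",b)
E
```

```text
all [  0   0  40  40 727] [294.06327373 272.43741403] ((19.5, 19.5), (39.0, 39.0), 90.0) [501.1  52.3 115. ]
bar [  7   8  17  24 227] [289.7753304  272.17621145] ((13.735296249389648, 18.55882453918457), (14.309601783752441, 23.525955200195312), 14.03624439239502) [501.2  59.9 145. ]
pot 294.96153831481934 272.84615325927734 16.493284225463867 [500.9  51.6  86. ]
all [  0   0  40  40 707] [358.79066478 272.32248939] ((19.5, 19.5), (39.0, 39.0), 90.0) [497.8 -85.7 115. ]
bar [ 20   8  14  25 162] [366.93209877 273.77160494] ((27.299999237060547, 20.600000381469727), (11.659265518188477, 24.43484115600586), 7.125016689300537) [ 493.7 -100.2  145. ]
pot 358.78839683532715 274.9726963043213 16.55307960510254 [492.6 -87.7  86. ]
saucer [505.85692546 132.40167598  40.        ] other [ 489.02339244 -168.86621054   40.        ]
```

View pics/a1.png

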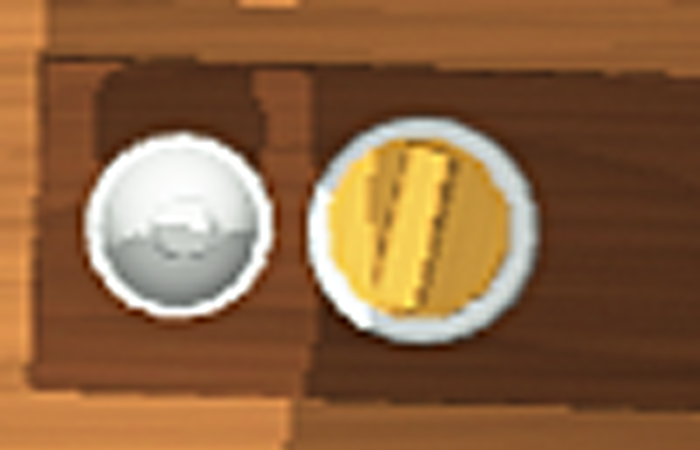

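View pics/b1.png

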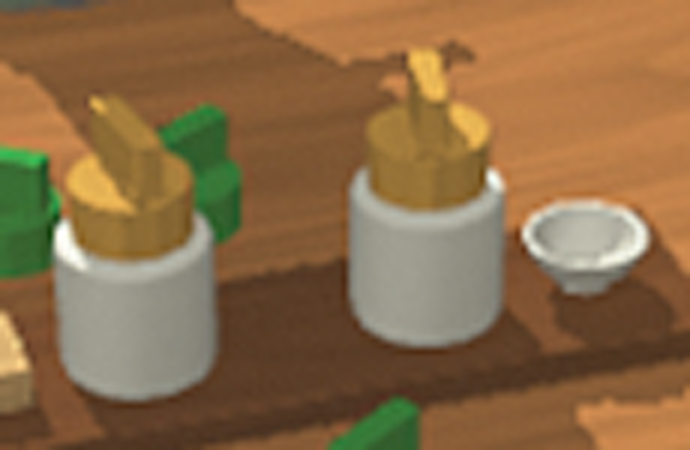

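```bash
python3 - <<'E'
from h import *
o=np.array([235,240]); 
f=lambda x,y:ray("top",o+np.array([x,y])/7,145)
print("c",f(416,228)); 
for a,b in(((378,285),(405,148)),((420,305),(455,160)),((397,311),(430,148))):
    d=f(*b)-f(*a); print(np.linalg.norm(d),np.degrees(np.arctan2(d[1],d[0])))
print("width",np.linalg.norm(f(391,217)-f(437,230)))
print("skirt c z115",f(0,0)*0+ray("top",o+np.array([420,227])/7,115),"pot z86",ray("top",o+np.array([424,230])/7,86))
d=ray("top",(260,272),44)-ray("top",(393,276),40);print(np.degrees(np.arctan2(d[1],d[0])))
E
```

```text
c [500.09339979  50.29642835 145.        ]
41.33954571105007 -12.39108896321358
44.14454381998992 -14.869315148835964
49.21945205749737 -12.713931815583212
width 14.175822498044898
skirt c z115 [501.07070639  50.2981198  115.        ] pot z86 [500.79242548  50.22615024  86.        ]
86.81735654822161
```

```bash
python3 -m jog '{"jaw":[91,91,91,91,91,91,91,91,91,91],"slide":[[1,-0.89,0],[1,-0.89,0],[1,-0.89,0],[1,-0.89,0],[1,-0.89,0],[1,-0.89,0],[1,-0.89,0],[1,-0.89,0],[1,-0.89,0],[1,-0.89,0]],"spin":[0,0,0,0,0,0,0,0,0,0]}'
python3 -m jog '{"jaw":[91,91,91,91,91,91],"slide":[[1,-0.89,0],[1,-0.89,0],[1,-0.89,0],[1,-0.89,0],[1,-0.89,0],[1,-0.89,0]],"spin":[0,0,0,0,0,0]}'
```

```text
time_s: 1.2
ee_pos: [396.7, -165.0, 214.0]
ee_rot: [180.0, -0.0, 23.0]
force: [0.7, -0.7, -0.9]
gripper_width: 91.1
gripper_force: 0.0
time_s: 1.8
ee_pos: [500.0, 52.8, 213.9]
ee_rot: [180.0, 0.0, 23.0]
force: [0.6, -0.4, 0.1]
gripper_width: 90.7
gripper_force: 0.0
```

```bash
python3 -m jog '{"jaw":[60,60,60,60,60,60,60,60,60,60],"slide":[[0,0,0],[0,0,0],[0,0,0],[0,0,0],[0,0,0],[0,0,0],[0,0,0],[0,0,0],[0,0,0],[0,0,0]],"spin":[-1,-1,-1,-1,-1,-1,-1,-1,-1,-1]}'
python3 -m jog '{"jaw":[60,60,60,60,60,60,60,60,60],"slide":[[0,0,0],[0,0,0],[0,0,0],[0,0,0],[0,0,0],[0,0,0],[0,0,0],[0,0,0],[0,0,0]],"spin":[-1,-1,-1,-1,-1,-1,-1,-1,0]}'
python3 -c "
from workcell import env;print(env.state()['qpos'])"
```

```text
time_s: 2.8
ee_pos: [499.5, 51.2, 213.8]
ee_rot: [-180.0, 0.0, 103.3]
force: [-0.0, -0.8, -0.8]
gripper_width: 59.9
gripper_force: 0.0
time_s: 3.7
ee_pos: [499.5, 51.2, 213.8]
ee_rot: [-180.0, -0.0, 166.9]
force: [0.5, 0.2, 0.4]
gripper_width: 60.1
gripper_force: 0.0
[ 4.53952013e+00  1.17582982e+01  9.88322928e+01 -5.41473860e-03
  6.94295078e+01 -7.24057525e+01]
```

```bash
python3 -m jog '{"jaw":[60,60,60,60,60,60],"slide":[[0,0,0.8],[0,0,0.8],[0,0,0.8],[0,0,0.5],[0,0,0.25],[0,0,0]],"spin":[0,0,0,0,0,0]}'
python3 - <<'E'
from h import *
import cv2
sc=env.grab_frame("scene")[:,:,::-1];t=env.grab_frame("top")[:,:,::-1]
cv2.imwrite("pics/c.png",np.hstack([cv2.resize(sc[165:265,275:375],(400,400)),cv2.resize(t[220:320,245:345],(400,400))]))
E
```

```text
time_s: 4.3
ee_pos: [499.1, 51.1, 118.6]
ee_rot: [-180.0, -0.1, 166.9]
force: [0.7, 0.2, 1.7]
gripper_width: 60.1
gripper_force: 0.0
```

View pics/c.png

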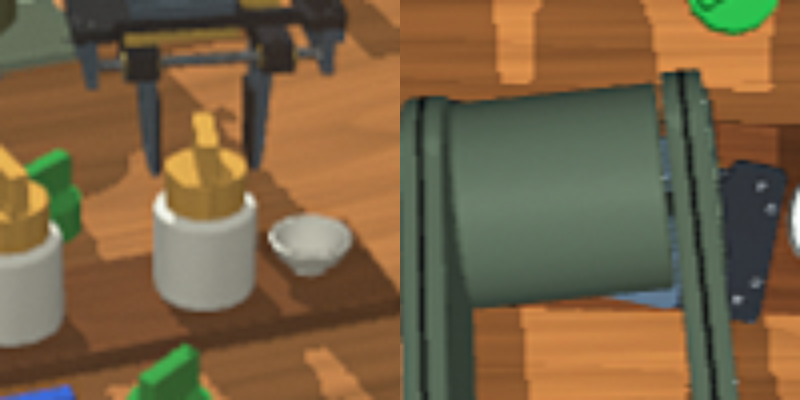

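The left crop shows the open fingers straddling the bar, with tips at about (150,170) and (255,165) and the bar at (205,150). They are level with the skirt top, so I can close.

```bash
python3 -m jog '{"jaw":[0,0,0,0,0,0,0,0,0,0],"slide":[[0,0,0],[0,0,0],[0,0,0],[0,0,0],[0,0,0],[0,0,0],[0,0,0],[0,0,0],[0,0,0],[0,0,0]],"spin":[0,0,0,0,0,0,0,0,0,0]}' 40
python3 -c "
from workcell import env;s=env.state();print(s['torque'],s['qpos'][5])"
```

```text
time_s: 5.4
ee_pos: [500.0, 52.1, 119.6]
ee_rot: [179.9, 0.0, 166.9]
force: [-0.1, 5.4, -0.0]
gripper_width: 13.9
gripper_force: 39.9
[ 1.17067426 -0.29797227  0.00148716] -72.41831684665613
```

```bash
python3 -m jog '{"jaw":[0,0,0,0],"slide":[[0,0,0],[0,0,0],[0,0,0],[0,0,0]],"spin":[-0.3,-0.3,-0.3,0]}'
python3 -c "
from workcell import env;s=env.state();print(s['torque'],s['ee_rot'],s['qpos'][5])"
```

```text
time_s: 5.8
ee_pos: [499.9, 52.3, 119.6]
ee_rot: [179.8, 0.0, 173.9]
force: [0.2, 6.0, 1.0]
gripper_width: 14.6
gripper_force: 40.4
[ 1.24756047 -0.25550721 -1.24154847] [1.79831938e+02 2.16628924e-02 1.73908529e+02] -79.46710393207256
```

```bash
python3 -m jog '{"jaw":[0,0,0,0,0,0,0],"slide":[[0,0,0],[0,0,0],[0,0,0],[0,0,0],[0,0,0],[0,0,0],[0,0,0]],"spin":[0.3,0.3,0.3,0.4,0.4,0.4,0]}'
python3 -c "
from workcell import env;s=env.state();print(s['torque'],s['ee_rot'],s['qpos'][5])"
```

```text
time_s: 6.5
ee_pos: [499.9, 50.6, 119.5]
ee_rot: [-179.9, 0.1, 157.4]
force: [1.1, 0.1, 0.8]
gripper_width: 13.7
gripper_force: 39.9
[ 0.19085021 -0.26276436 -0.04535305] [-1.79932019e+02  5.84934575e-02  1.57404319e+02] -62.821462725125365
```

The cap meets a hard stop anticlockwise (1.24 N m) and turns freely clockwise, so this is the left-hand thread. I'll keep turning clockwise.

```bash
python3 -m jog '{"jaw":[0,0,0,0,0,0,0,0,0,0],"slide":[[0,0,0],[0,0,0],[0,0,0],[0,0,0],[0,0,0],[0,0,0],[0,0,0],[0,0,0],[0,0,0],[0,0,0]],"spin":[0.8,0.8,0.8,0.8,0.8,0.8,0.8,0.8,0.8,0.3]}'
python3 -m jog '{"jaw":[0,0,0],"slide":[[0,0,0],[0,0,0],[0,0,0]],"spin":[0,0,0]}'
python3 - <<'E'
from h import *
import cv2
s=env.state();print(s['torque'],s['qpos'][5])
sc=env.grab_frame("scene")[:,:,::-1]
cv2.imwrite("pics/d.png",cv2.resize(sc[165:265,275:375],(400,400)))
E
```

```text
time_s: 7.5
ee_pos: [501.1, 52.3, 119.6]
ee_rot: [179.8, -0.1, 97.3]
force: [2.6, 5.8, -1.8]
gripper_width: 13.9
gripper_force: 39.9
time_s: 7.8
ee_pos: [501.1, 52.3, 119.6]
ee_rot: [179.8, -0.1, 97.4]
force: [2.8, 5.4, -2.3]
gripper_width: 13.4
gripper_force: 39.9
[ 1.15191393 -0.71364757 -0.05798878] -2.9003478599220953
```

View pics/d.png

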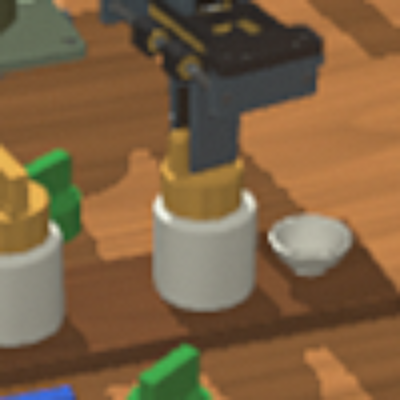

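The bar, visible at (180,150) beside the finger, turned with the gripper by about 70° and the cap is still seated. Next is the straight lift.

```bash
python3 -m jog '{"jaw":[0,0,0,0],"slide":[[0,0,-0.1],[0,0,-0.1],[0,0,-0.2],[0,0,0]],"spin":[0,0,0,0]}'
```

```text
time_s: 8.25
ee_pos: [501.0, 52.2, 131.6]
ee_rot: [179.8, -0.1, 97.4]
force: [1.5, 4.7, -0.9]
gripper_width: 14.1
gripper_force: 39.9
```

```bash
python3 -m jog '{"jaw":[0,0,0,0,0,0,0,0,0,0],"slide":[[0,0,-0.3],[0,0,-0.3],[0,0,-0.3],[0,0,-0.3],[0,0,-0.3],[0,0,-0.3],[0,0,-0.3],[0,0,-0.2],[0,0,0],[0,0,0]],"spin":[0,0,0,0,0,0,0,0,0,0]}'
python3 -m jog '{"jaw":[0,0,0,0],"slide":[[0,0,0],[0,0,0],[0,0,0],[0,0,0]],"spin":[0,0,0,0]}'
python3 - <<'E'
from h import *
import cv2
sc=env.grab_frame("scene")[:,:,::-1]
cv2.imwrite("pics/e.png",cv2.resize(sc[115:315,225:425],(600,600)))
E
```

```text
time_s: 9.25
ee_pos: [499.5, 51.2, 200.3]
ee_rot: [-180.0, 0.0, 97.4]
force: [0.2, 0.1, -2.3]
gripper_width: 14.1
gripper_force: 39.9
time_s: 9.65
ee_pos: [499.5, 51.2, 200.2]
ee_rot: [-180.0, 0.0, 97.4]
force: [-0.8, 0.7, -2.5]
gripper_width: 13.8
gripper_force: 39.9
```

View pics/e.png

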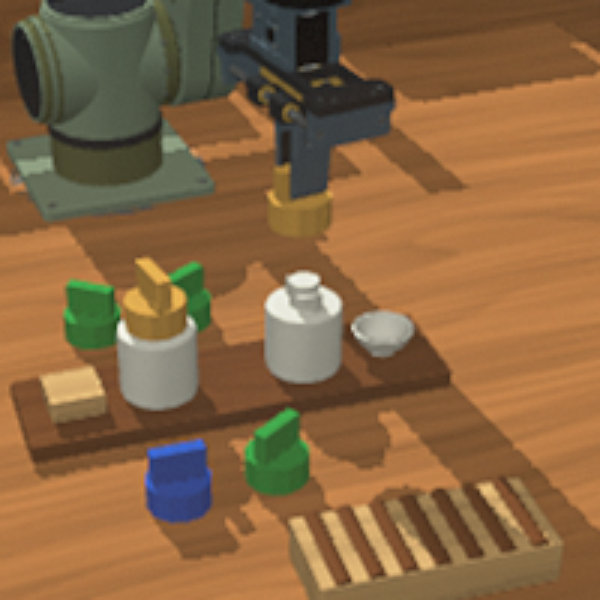

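The cap is held level at (300,210), above its bare neck at (303,285). The other cap is still shut and everything around is undisturbed.

```bash
python3 -c "
from workcell import env;print(env.job_done())"
```

```text
the job is handed in; nothing more can be done
None
```

I handed in the job with the cap of the pot next to the saucer unscrewed clockwise (left-hand thread) by about 70° and held level about 80 mm above its seat; the other pot's cap and the bystanders I could see in the last picture were undisturbed, and the hand-in gave no verdict.

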